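# Fit a D-bore spacer and cam on a gearbox shaft

### The arm

A 6-joint arm with a two-finger parallel gripper is mounted at the origin on a cart in front of the work surface, level with it; the furniture and walls round the work are solid. World frame = base frame: x ahead of the robot, y to its left, z up, the work surface at z = 0. Lengths are in m, angles in rad, forces in N, time in s.
With the tool pointing down it reaches from about 0.25 to 0.775 m from the base axis. Payload 4 kg.
Tool frame: the origin (TCP) lies midway between the tips of the shut fingers; the grasp point (between the pads) lies 19 mm behind it; z points along the fingers, y is the line along which they close (so a half turn about z gives the same grasp; the last joint's range is limited). The gripper opens to 94 mm and grips with 3 to 60 N. Pads are 16 mm wide; open, the fingers measure 119 mm over their backs; the gripper's body (75 mm by 177 mm) begins 78 mm behind the grasp point.
Start: joints at [1.094, 0.087, 1.371, -0, 1.684, -0.103], TCP at [0.201, 0.512, 0.206] pointing down, gripper open.
Joint ranges: [-3.1, 3.1], [-0.76, 2.03], [0.27, 2.55], [-1.08, 4.22], [0.17, 2.65], [-2.57, 2.57]. Speed limits (rad/s): [2.79, 2.79, 3.14, 3.14, 3.14, 3.14].

### API

Orientations are given as [roll, pitch, yaw] about the fixed x, y, z axes, in that order (R = Rz(yaw) Ry(pitch) Rx(roll)).
In Python, from workcell import manip gives the robot as it stands.
- The arm moves only by the tool send_path, called after ">>>" as name([rows], argument=value, ...), one row to a line, values as JSON. Schema: {"type":"object","properties":{"ticks":{"type":"array","items":{"type":"object","properties":{"r":{"type":"array","items":{"type":"number"},"minItems":3,"maxItems":3},"xyz":{"type":"array","items":{"type":"number"},"minItems":3,"maxItems":3},"aperture":{"type":"number"}},"additionalProperties":false,"required":["aperture"]},"minItems":1,"maxItems":5},"clamp_n":{"type":"number"},"only":{"type":"string"},"quiet":{"type":"boolean"},"lines":{"type":"string"}},"required":["ticks"],"additionalProperties":false}. ticks is a list of rows, 1 to 5 of them, each an object with the fields r (a list: a rotation vector rx, ry, rz in rad), xyz (a list: dx, dy, dz in units of 25 mm), aperture (the finger opening in m); a field left out counts as zero (the opening has to be given); each row is the pose to reach, as a shift and turn from the pose commanded when the call began, along the tool's axes at that moment; what a row does not reach only later rows make up. A row lasts 1/10 s, in which the tool goes at most 0.05 m and 0.15 rad, less where a joint would pass 70% of its speed; a pose out of reach is approached as far as the arm can. The fingers move at their own pace and stop on an object; clamp_n is the grip in N (left out, the last holds). Time passes only in rows, so rows that do not move let the fingers close. The tool returns the time, the measured TCP pose, the force, the opening and the grip force at its end. only (a regular expression) keeps the lines of the reply that match it, lines (a string "A,B") keeps lines A to B, and quiet returns only ok. Input that does not fit is refused with a message, and nothing moves.
- manip.observe(): the state, without advancing time (a new reading comes with each control period).
- manip.get_image(name): name is "side" or "top"; returns the picture (480x640x3 uint8, blue, green, red); there is no depth.
- manip.camera_info(name): a dict with "camera_matrix" (3x3 intrinsics, pixels), "R" (3x3) and "t" (3): a world point X has camera coordinates R X + t. Camera axes: x right, y down, z forward; pixel columns grow to the right and rows downward; lengths in m; the calibration is good to about 2 mm. A picture is of the moment at which its call begins. camera_info takes no time and is no camera call.
- manip.sign_off(): hands the job in; it is judged then, once.
The state is a dict: "time_s": time; "qpos": joint angles; "qd": joint speeds; "tau": joint torques, N m; "position": TCP position; "eef_rot": TCP orientation; "force": force on the tool from outside, world axes, zero at the start; "ft_torque": the same for the moment, N m; "finger_gap": finger opening in m; "grip_force": force on a finger pad.
Only numpy, scipy, OpenCV 4.12 (cv2) and the standard library are available. Lean on these libraries where they do the work, as an engineer would, in place of code of your own. Each camera call takes 0.05 s, during which the arm holds its last target. There are 200 camera calls.

### The job

Fit the brass spacer and then the dark steel cam on the gearbox's upright output shaft: turn each until the flat in its bore meets the flat of the shaft, and slide it fully home, the spacer down on the boss and the cam, hub upward, flush on the spacer. Let go of both and leave the other things on the bench where they are.

Things in the scene. Friction and masses are not known exactly. Their poses are not given: they have to be found in the camera images.
- gearbox: Fixed blue worm gearbox, housing 110 (x) x 90 (y) mm, 50 high, on a foot flange 130 x 106 mm; motor with a grey terminal box at its +x end, to x = 142, 68 high. A steel boss, 54 mm across, stands on it up to z = 58; from its middle rises the output shaft, 20 mm across, one flat along its length 5 mm from the axis. The shaft cannot turn. Origin: on the bench below the shaft's axis.
- seat (a point): Centre of the boss's flat top, on the shaft's axis, 58 mm above the bench: the spacer's underside comes to rest here. Axes as the gearbox's. The direction the shaft's flat faces is not reported: it lies anywhere within 1.1 rad either side of the gearbox's -x (the side away from the motor) and must be found by feel or by looking (yellow dot on the shaft's end, on the flat's side).
- shaft_tip (a point): Centre of the shaft's upper end, 50 mm above the seat; axes as the gearbox's, not the flat's. The shaft's last 2 mm taper in by 1.5 mm all round. A part whose flat is more than about 0.2 rad off the shaft's stays up on the tip, its underside at most about 3 mm below the tip; once aligned it slides down the oiled shaft by its weight, unless held off-centre or turned against the flat.
- spacer: Loose brass ring, 44 mm across, 20 high, 0.1 to 0.2 kg, lying on the bench. D-shaped bore right through: 23 mm in diameter with a flat 6.5 mm from the axis (1.5 mm clearance on the shaft all round). Origin: centre of the underside on the bore's axis; +x points from the axis to the bore's flat (yellow dot on that side of the top); z up.
- cam: Loose dark steel cam, hub up on the bench, 0.11 to 0.22 kg: a plate 10 mm thick, 44 across, with a rounded nose reaching 34 mm from the axis along +x; on it a round hub, 36 across, from z = 10 to 26. Same D bore as the spacer, right through. Origin: centre of the underside on the bore's axis; +x points to the bore's flat and the nose (yellow dot on the hub). Fitted, it is 20 mm above the seat.
- oilstone: Bystander: two-grit sharpening stone, 42 x 125 x 22 mm, long along its y; origin at the centre of its underside.
- oil_tin: Bystander: round tin with a white lid, 68 mm across, 54 mm high; origin at the centre of its underside.
- marker: Bystander: felt marker with a black cap, 128 mm long along its y, 15 mm high; origin at the centre of its underside.

How it is judged:
By the outcome, as a careful person would: the job done as asked, in the order asked, and still so for the second after the job is handed in, with the robot touching nothing.
It also fails if it takes over 61 s, if anything falls off the work surface, if the arm or the gripper's body presses on something with over 40 N, if the wrist force passes 120 N, or if a joint passes its speed limit or range.

## Working session

There is one attempt and no reset: what is moved stays moved. The work goes in short steps, Python scripts to look and compute and a tool call to move; the robot and the scene stay as the last step left them, time stands still between calls to the robot, and variables do not carry over. Pictures are saved under pics/ and viewed, at most 10 in all, crops included, and the job is handed in when it is done.

```bash
ls; mkdir -p pics; python3 - <<'E'
from workcell import manip
import cv2,numpy as np
np.set_printoptions(precision=4,suppress=True)
for n in("top","side"):
    cv2.imwrite(f"pics/{n}0.png",manip.get_image(n)); c=manip.camera_info(n); print(n,c)
print(manip.observe())
E
```

```text
pics
workcell.py
top {'camera_matrix': array([[542.7715,   0.    , 319.7754],
       [  0.    , 542.7715, 241.481 ],
       [  0.    ,   0.    ,   1.    ]]), 'R': array([[-0.0036, -0.9999, -0.0163],
       [-0.9818,  0.0067, -0.1897],
       [ 0.1898,  0.0153, -0.9817]]), 't': array([0.0117, 0.624 , 0.9574])}
side {'camera_matrix': array([[508.8908,   0.    , 317.822 ],
       [  0.    , 508.8908, 242.27  ],
       [  0.    ,   0.    ,   1.    ]]), 'R': array([[ 0.9643, -0.2639, -0.0211],
       [-0.1829, -0.6067, -0.7736],
       [ 0.1914,  0.7499, -0.6333]]), 't': array([-0.584 ,  0.1772,  0.8052])}
{'time_s': 0.1, 'qpos': array([ 1.0939,  0.0879,  1.3721,  0.    ,  1.6836, -0.1031]), 'qd': array([ 0.0021, -0.001 , -0.0043, -0.0008,  0.0017,  0.0001]), 'tau': array([  0.0035, -34.125 , -30.3303,   0.072 ,   0.0303,  -0.0001]), 'position': array([0.2006, 0.5116, 0.2044]), 'eef_rot': array([-3.1396, -0.0002,  2.7678]), 'force': array([ 0.308 , -0.0503,  0.6656]), 'ft_torque': array([ 0.0297, -0.0225,  0.0109]), 'grip_force': 0.0, 'finger_gap': 0.09383389545598554}
```

View pics/top0.png

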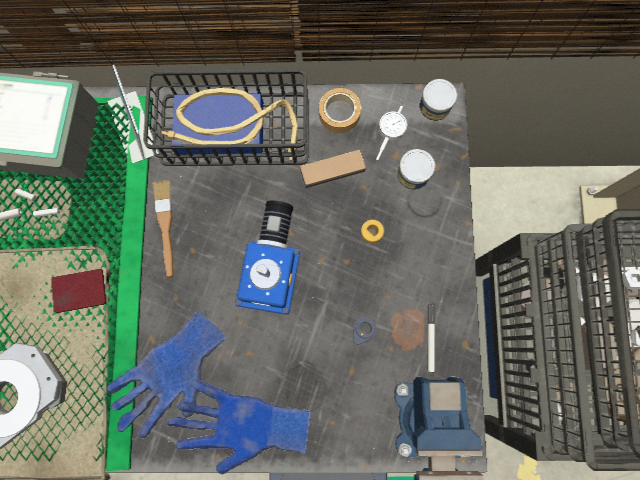

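View pics/side0.png

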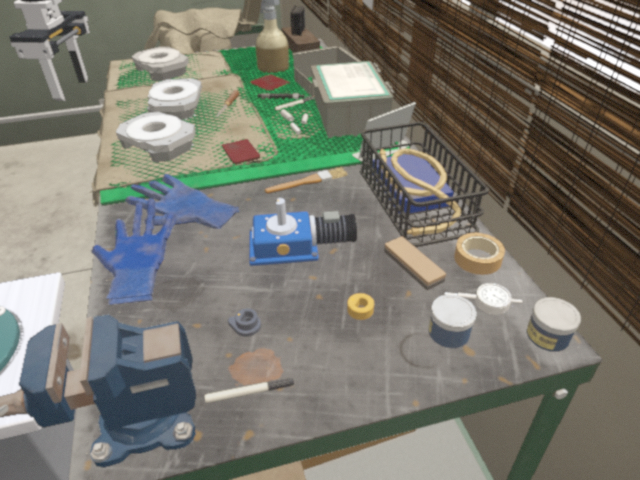

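```bash
cat > h.py <<'E'
import cv2,numpy as np
from scipy.optimize import least_squares
from workcell import manip
np.set_printoptions(precision=4,suppress=True)
C={n:manip.camera_info(n) for n in("top","side")}
def proj(n,X):
    c=C[n];p=c["camera_matrix"]@(c["R"]@np.asarray(X,float)+c["t"]);return p[:2]/p[2]
def tri(pt,ps):
    r=least_squares(lambda X:np.r_[proj("top",X)-pt,proj("side",X)-ps],[.45,0,.03]);return r.x,np.abs(r.fun).max()
def atz(n,p,z):
    r=least_squares(lambda X:proj(n,[X[0],X[1],z])-p,[.45,0]);return np.r_[r.x,z]
def tiles(fn,L,w=266,h=300,s=6):
    out=[]
    for img,x,y in L:
        M=np.float64([[s,0,-s*x+(s-1)/2],[0,s,-s*y+(s-1)/2]])
        t=cv2.warpAffine(img,M,(w,h),flags=cv2.INTER_CUBIC)
        for k in range(0,h//s,10): cv2.putText(t,str(y+k),(0,k*s+8),0,.3,(0,255,255)); cv2.line(t,(0,k*s),(5,k*s),(0,255,255))
        for k in range(10,w//s,10): cv2.putText(t,str(x+k),(k*s,8),0,.3,(0,255,0)); cv2.line(t,(k*s,0),(k*s,5),(0,255,0))
        out.append(t)
    cv2.imwrite(fn,np.vstack([np.hstack(out[i:i+3]) for i in range(0,len(out),3)]))
E
python3 - <<'E'
from h import *
t=cv2.imread("pics/top0.png");s=cv2.imread("pics/side0.png")
tiles("pics/c1.png",[(t,244,248),(t,351,206),(t,343,306),(s,262,193),(s,340,282),(s,223,297)])
E
```

```text
(no output)
```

View pics/c1.png

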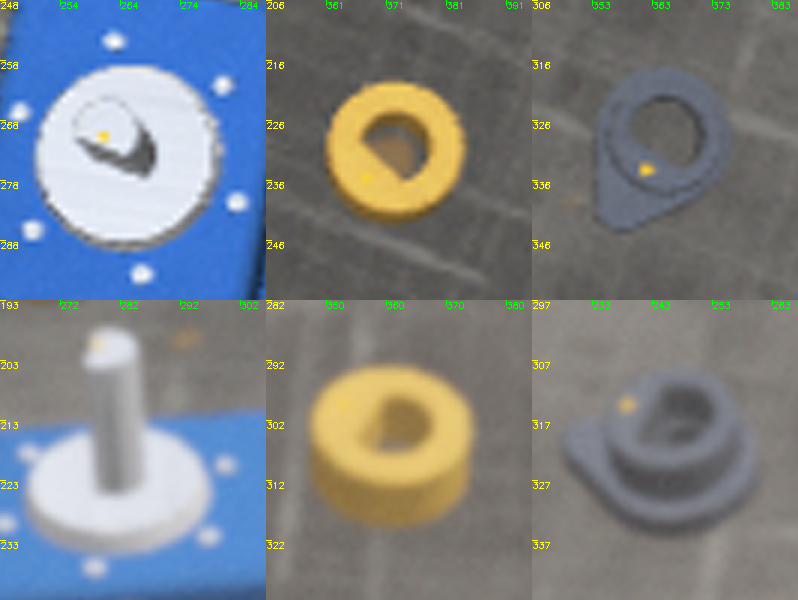

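```bash
python3 - <<'E'
from h import *
P=dict(tip=((261.4,269.25),(280.4,200.4)),tipdot=((260.9,270.25),(277.75,200.1)),boss=((264.7,273.25),(281.4,223.1)),
sp=((372.25,230.1),(360.6,302.6)),spdot=((367.25,235.25),(352.75,299.1)),cam=((365.1,327.6),(246.1,316.25)),camdot=((361.75,333.9),(238.4,314.1)))
for k,(a,b) in P.items():
    z={'t':.108,'b':.058,'s':.02,'c':.026}[k[0]]
    print(k,*tri(a,b),atz("top",a,z)[:2],atz("side",b,z)[:2])
E
```

```text
tip [0.5665 0.1113 0.1064] 0.5010055427462703 [0.5654 0.1111] [0.5671 0.1092]
tipdot [0.5632 0.1121 0.1077] 0.2505142238663325 [0.5636 0.112 ] [0.5627 0.1115]
boss [0.5656 0.1115 0.0547] 0.12509614208329367 [0.5649 0.1111] [0.5651 0.1072]
sp [ 0.6542 -0.0938  0.0178] 0.037898296728798186 [ 0.6537 -0.0936] [ 0.6535 -0.0957]
spdot [ 0.6438 -0.0837  0.0193] 0.05526115268443732 [ 0.6435 -0.0836] [ 0.6436 -0.0843]
cam [ 0.4653 -0.0757  0.0239] 0.06498437431150705 [ 0.4653 -0.0756] [ 0.4651 -0.0776]
camdot [ 0.4538 -0.0691  0.0256] 0.04667007103120113 [ 0.4537 -0.0691] [ 0.4539 -0.0695]
```

```bash
cat >> h.py <<'E'
def goal(x,y,z,yaw):
    s=manip.observe();r=s["eef_rot"];c=r[2];p=s["position"]
    d=np.array([x,y,z])-p;cx=np.array([np.cos(c),np.sin(c)]);cy=np.array([np.sin(c),-np.cos(c)])
    dy=(yaw-c+np.pi)%(2*np.pi)-np.pi
    print("t",round(s["time_s"],2),"pos",p,"yaw",round(c,3),"| rz %.3f dx %.4f dy %.4f dz %.4f"%(-dy,d[:2]@cx,d[:2]@cy,-d[2]))
E
python3 -c "
from h import *
goal(.6537,-.0942,.13,2.768)"
```

```text
t 0.1 pos [0.2006 0.5116 0.2044] yaw 2.768 | rz -0.000 dx -0.6430 dy -0.3985 dz 0.0744
```
Odd: camera calls took time 0.1. fine.

The manual's scale: shifts go in units of 25 mm. Converting my numbers, -0.16 m is -6.4, -0.1 m is -4.

>>> send_path([
  {"xyz":[-1.6,-1,0],"aperture":0.07},
  {"xyz":[-3.2,-2,0],"aperture":0.07},
  {"xyz":[-4.8,-3,0],"aperture":0.07},
  {"xyz":[-6.4,-4,0],"aperture":0.07},
  {"xyz":[-8,-5,0],"aperture":0.07},
], clamp_n=25)

```text
time_s: 0.6
position: [0.3419, 0.3209, 0.205]
eef_rot: [-3.141, -0.0, 2.768]
force: [0.3, 0.8, 0.3]
finger_gap: 0.0699
grip_force: 0.0
```

>>> send_path([
  {"xyz":[-1.6,-1,0],"aperture":0.07},
  {"xyz":[-3.2,-2,0],"aperture":0.07},
  {"xyz":[-4.8,-3,0],"aperture":0.07},
  {"xyz":[-6.4,-4,0],"aperture":0.07},
  {"xyz":[-8,-5,0],"aperture":0.07},
])

```text
time_s: 1.1
position: [0.4825, 0.1314, 0.2051]
eef_rot: [3.142, -0.001, 2.768]
force: [0.5, 0.8, 0.5]
finger_gap: 0.0699
grip_force: 0.0
```

>>> send_path([
  {"xyz":[-1.6,-1,0],"aperture":0.07},
  {"xyz":[-3.2,-2,0],"aperture":0.07},
  {"xyz":[-4.8,-3,0],"aperture":0.07},
  {"xyz":[-6.4,-4,0],"aperture":0.07},
  {"xyz":[-8,-5,0],"aperture":0.07},
])

```text
time_s: 1.6
position: [0.6231, -0.0579, 0.2047]
eef_rot: [3.141, -0.001, 2.768]
force: [0.3, 0.7, 0.2]
finger_gap: 0.0703
grip_force: 0.0
```

>>> send_path([
  {"xyz":[-1.6,-0.92,2.8],"aperture":0.07},
  {"xyz":[-1.6,-0.92,2.8],"aperture":0.07},
  {"xyz":[-1.6,-0.92,2.8],"aperture":0.07},
])

```text
time_s: 1.9
position: [0.6486, -0.0938, 0.1277]
eef_rot: [-3.139, -0.012, 2.765]
force: [-1.5, 0.3, 0.5]
finger_gap: 0.0702
grip_force: 0.0
```

```bash
python3 -c "
from h import *
goal(.6537,-.0942,.05,2.768)"
```

```text
t 1.9 pos [ 0.6486 -0.0938  0.1277] yaw 2.765 | rz -0.003 dx -0.0049 dy 0.0015 dz 0.0777
```

>>> send_path([
  {"xyz":[0,0,1.6],"aperture":0.07},
  {"xyz":[0,0,3.2],"aperture":0.07},
  {"xyz":[0,0,3.2],"aperture":0.07},
  {"xyz":[0,0,3.2],"aperture":0.07},
])

```text
time_s: 2.3
position: [0.6511, -0.0913, 0.0565]
eef_rot: [3.141, -0.001, 2.769]
force: [0.9, -0.7, 1.0]
finger_gap: 0.0702
grip_force: 0.0
```

```bash
python3 -c "
from h import *
goal(.6537,-.0942,.005,2.768)"
```

```text
t 2.3 pos [ 0.6511 -0.0913  0.0565] yaw 2.769 | rz 0.001 dx -0.0034 dy -0.0017 dz 0.0515
```

>>> send_path([
  {"xyz":[-0.136,-0.068,1.2],"aperture":0.07},
  {"xyz":[-0.136,-0.068,2],"aperture":0.07},
  {"xyz":[-0.136,-0.068,2],"aperture":0.07},
], clamp_n=10)

```text
time_s: 2.6
position: [0.6537, -0.0945, 0.006]
eef_rot: [3.141, -0.001, 2.768]
force: [-0.6, -0.4, -0.4]
finger_gap: 0.0697
grip_force: 0.0
```

>>> send_path([
  {"aperture":0.03},
  {"aperture":0.03},
  {"aperture":0.03},
  {"aperture":0.03},
])

```text
time_s: 3.0
position: [0.6551, -0.0949, 0.0075]
eef_rot: [3.14, 0.003, 2.768]
force: [0.1, 1.7, 4.2]
finger_gap: 0.0432
grip_force: 10.0
```

```bash
python3 -c "
from h import *
goal(.6537,-.0942,.005,2.768)"
```

```text
t 3.0 pos [ 0.6551 -0.0949  0.0075] yaw 2.768 | rz -0.000 dx 0.0016 dy 0.0001 dz 0.0025
```

>>> send_path([
  {"aperture":0.07},
  {"aperture":0.07},
  {"r":[0,0,0.15],"aperture":0.07},
  {"r":[0,0,0.3],"aperture":0.07},
  {"r":[0,0,0.45],"aperture":0.07},
], clamp_n=10)

```text
time_s: 3.5
position: [0.6535, -0.095, 0.005]
eef_rot: [-3.141, -0.001, 2.311]
force: [0.0, -0.3, 0.5]
finger_gap: 0.0702
grip_force: 0.0
```

>>> send_path([
  {"r":[0,0,0.15],"aperture":0.07},
  {"r":[0,0,0.3],"aperture":0.07},
  {"r":[0,0,0.45],"aperture":0.07},
  {"r":[0,0,0.6],"aperture":0.07},
  {"r":[0,0,0.75],"aperture":0.07},
])

```text
time_s: 4.0
position: [0.6535, -0.095, 0.005]
eef_rot: [-3.141, -0.0, 1.562]
force: [0.2, -0.9, -0.4]
finger_gap: 0.0701
grip_force: 0.0
```

>>> send_path([
  {"r":[0,0,0.135],"aperture":0.07},
  {"r":[0,0,0.135],"aperture":0.07},
  {"r":[0,0,0.135],"aperture":0.03},
  {"r":[0,0,0.135],"aperture":0.03},
  {"r":[0,0,0.135],"aperture":0.03},
])

```text
time_s: 4.5
position: [0.6538, -0.095, 0.0054]
eef_rot: [-3.141, -0.0, 1.434]
force: [0.7, -0.2, -0.1]
finger_gap: 0.0495
grip_force: 0.0
```

>>> send_path([
  {"aperture":0.03},
  {"aperture":0.03},
], clamp_n=25)

```text
time_s: 4.7
position: [0.6539, -0.095, 0.0055]
eef_rot: [3.141, -0.0, 1.433]
force: [0.5, -0.3, -0.2]
finger_gap: 0.0432
grip_force: 25.0
```

>>> send_path([
  {"xyz":[0,0,-2],"aperture":0.03},
  {"xyz":[0,0,-4],"aperture":0.03},
  {"xyz":[0,0,-5.6],"aperture":0.03},
  {"xyz":[0,0,-5.6],"aperture":0.03},
  {"xyz":[0,0,-5.6],"aperture":0.03},
])

```text
time_s: 5.2
position: [0.6542, -0.095, 0.1463]
eef_rot: [3.14, 0.0, 1.433]
force: [-0.5, 0.1, -1.6]
finger_gap: 0.0433
grip_force: 25.0
```

```bash
python3 - <<'E'
from h import *
goal(.566,.111,.15,1.84)
t=manip.get_image("top");s=manip.get_image("side")
cv2.imwrite("pics/top1.png",t);cv2.imwrite("pics/side1.png",s)
E
```

```text
t 5.2 pos [ 0.6542 -0.095   0.1463] yaw 1.433 | rz -0.407 dx 0.1920 dy -0.1157 dz -0.0037
```

>>> send_path([
  {"r":[0,0,-0.1],"xyz":[1.6,-0.96,0],"aperture":0.03},
  {"r":[0,0,-0.2],"xyz":[3.2,-1.92,0],"aperture":0.03},
  {"r":[0,0,-0.3],"xyz":[4.8,-2.88,0],"aperture":0.03},
  {"r":[0,0,-0.407],"xyz":[6.4,-3.84,0],"aperture":0.03},
  {"r":[0,0,-0.407],"xyz":[7.68,-4.628,0],"aperture":0.03},
])

```text
time_s: 5.8
position: [0.5627, 0.1131, 0.1419]
eef_rot: [-3.136, -0.002, 1.843]
force: [0.2, 0.1, -0.9]
finger_gap: 0.043
grip_force: 25.0
```

>>> send_path([
  {"aperture":0.03},
  {"aperture":0.03},
])

```text
time_s: 6.0
position: [0.5642, 0.1115, 0.1429]
eef_rot: [-3.137, -0.0, 1.842]
force: [-1.0, -0.8, -1.6]
finger_gap: 0.0432
grip_force: 25.0
```

```bash
python3 - <<'E'
from h import *
goal(.5658,.1107,.13,1.84)
t=manip.get_image("top");s=manip.get_image("side")
cv2.imwrite("pics/top2.png",t);cv2.imwrite("pics/side2.png",s)
print(proj("top",[.5658,.1107,.108]),proj("side",[.5658,.1107,.12]))
tiles("pics/c2.png",[(t,225,230),(s,240,160)],400,480,6)
E
```

```text
t 6.0 pos [0.5642 0.1115 0.1429] yaw 1.842 | rz 0.002 dx -0.0012 dy 0.0013 dz 0.0129
[261.6547 269.0206] [279.0733 194.5794]
```

```bash
python3 - <<'E'
import cv2,numpy as np
t=cv2.imread("pics/top2.png");s=cv2.imread("pics/side2.png")
from h import tiles
tiles("pics/c2.png",[(t,225,225),(s,245,160)]*1+[(s,245,160)][:0],400,480,6) if 0 else cv2.imwrite("pics/c2.png",np.hstack([cv2.resize(i[y:y+100,x:x+66],None,fx=6,fy=6,interpolation=2) for i,x,y in((t,228,220),(s,247,150))]))
E
```

```text
(no output)
```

View pics/c2.png

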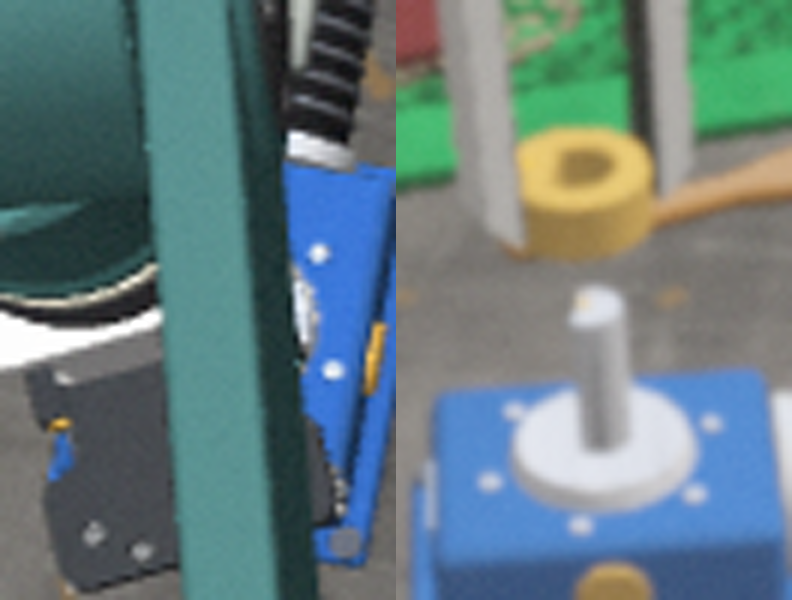

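>>> send_path([
  {"xyz":[-0.048,0.052,0.4],"aperture":0.03},
  {"xyz":[-0.048,0.052,0.8],"aperture":0.03},
  {"xyz":[-0.048,0.052,0.8],"aperture":0.03},
  {"xyz":[-0.048,0.052,0.8],"aperture":0.03},
])

```text
time_s: 6.5
position: [0.5669, 0.1097, 0.1244]
eef_rot: [-3.14, -0.0, 1.839]
force: [0.7, -0.6, -1.0]
finger_gap: 0.0433
grip_force: 25.0
```

>>> send_path([
  {"xyz":[0,0,0.16],"aperture":0.03},
  {"xyz":[0,0,0.32],"aperture":0.03},
  {"xyz":[0,0,0.48],"aperture":0.03},
  {"xyz":[0,0,0.48],"aperture":0.03},
])

```text
time_s: 6.9
position: [0.5667, 0.1103, 0.1126]
eef_rot: [-3.14, -0.0, 1.84]
force: [-0.3, -0.2, -1.7]
finger_gap: 0.0435
grip_force: 25.0
```

```bash
python3 -c "
from h import *
goal(.5658,.1107,.11,1.84);o=manip.observe();print(o['force'],o['ft_torque'])"
```

```text
t 6.9 pos [0.5667 0.1103 0.1126] yaw 1.84 | rz -0.000 dx 0.0006 dy -0.0008 dz 0.0026
[-0.3261 -0.1554 -1.6866] [-0.0689  0.0605  0.0122]
```

>>> send_path([
  {"xyz":[0.02,-0.02,0.08],"aperture":0.03},
  {"xyz":[0.02,-0.02,0.16],"aperture":0.03},
  {"xyz":[0.02,-0.02,0.16],"aperture":0.03},
])

```text
time_s: 7.2
position: [0.5665, 0.1107, 0.1092]
eef_rot: [-3.141, -0.0, 1.84]
force: [0.8, 0.4, -1.4]
finger_gap: 0.0433
grip_force: 25.0
```

>>> send_path([
  {"xyz":[0,0,0.08],"aperture":0.03},
  {"xyz":[0,0,0.16],"aperture":0.03},
  {"xyz":[0,0,0.16],"aperture":0.03},
])

```text
time_s: 7.5
position: [0.5664, 0.1106, 0.1051]
eef_rot: [-3.141, -0.0, 1.84]
force: [0.4, 0.1, -2.4]
finger_gap: 0.0431
grip_force: 25.0
```

```bash
python3 -c "
from h import *
goal(.5658,.1107,.11,1.84);o=manip.observe();print(o['force'],o['ft_torque'])"
```

```text
t 7.5 pos [0.5664 0.1106 0.1051] yaw 1.84 | rz -0.000 dx 0.0002 dy -0.0006 dz -0.0049
[ 0.3515  0.1058 -2.4415] [-0.0644  0.0034 -0.0092]
```

>>> send_path([
  {"xyz":[0,0,0.16],"aperture":0.03},
  {"xyz":[0,0,0.32],"aperture":0.03},
  {"xyz":[0,0,0.48],"aperture":0.03},
  {"xyz":[0,0,0.64],"aperture":0.03},
  {"xyz":[0,0,0.8],"aperture":0.03},
])

```text
time_s: 8.0
position: [0.5665, 0.1106, 0.085]
eef_rot: [-3.141, -0.0, 1.84]
force: [-1.0, -0.1, -1.1]
finger_gap: 0.0433
grip_force: 25.0
```

>>> send_path([
  {"xyz":[0,0,0.2],"aperture":0.03},
  {"xyz":[0,0,0.4],"aperture":0.03},
  {"xyz":[0,0,0.6],"aperture":0.03},
  {"xyz":[0,0,0.72],"aperture":0.03},
  {"xyz":[0,0,0.72],"aperture":0.03},
])

```text
time_s: 8.5
position: [0.5662, 0.1106, 0.0667]
eef_rot: [-3.14, -0.0, 1.84]
force: [-0.4, -0.7, -1.9]
finger_gap: 0.0431
grip_force: 25.0
```

```bash
python3 -c "
from h import *
goal(.5658,.1107,.0625,1.84);o=manip.observe();print(o['force'],o['ft_torque'])"
```

```text
t 8.5 pos [0.5662 0.1106 0.0667] yaw 1.84 | rz -0.000 dx 0.0002 dy -0.0004 dz 0.0042
[-0.3924 -0.7243 -1.9288] [-0.0957  0.0213 -0.0297]
```

>>> send_path([
  {"xyz":[0,0,0.08],"aperture":0.03},
  {"xyz":[0,0,0.12],"aperture":0.03},
  {"xyz":[0,0,0.12],"aperture":0.07},
  {"xyz":[0,0,0.12],"aperture":0.07},
  {"xyz":[0,0,0.12],"aperture":0.07},
], clamp_n=10)

```text
time_s: 9.0
position: [0.567, 0.1107, 0.065]
eef_rot: [3.141, 0.0, 1.84]
force: [0.6, -0.0, 1.0]
finger_gap: 0.0642
grip_force: 0.0
```

>>> send_path([
  {"xyz":[0,0,-1.6],"aperture":0.07},
  {"xyz":[0,0,-3.2],"aperture":0.07},
  {"xyz":[0,0,-4.8],"aperture":0.07},
  {"xyz":[0,0,-4.8],"aperture":0.07},
])

```text
time_s: 9.4
position: [0.5703, 0.111, 0.1928]
eef_rot: [3.127, 0.002, 1.84]
force: [0.7, 0.7, 0.3]
finger_gap: 0.0698
grip_force: 0.0
```

```bash
python3 - <<'E'
from h import *
goal(.4652,-.076,.15,1.84)
s=manip.get_image("side")
x,y=240,170
cv2.imwrite("pics/c3.png",cv2.resize(s[y:y+80,x:x+90],None,fx=6,fy=6,interpolation=2))
E
```

```text
t 9.4 pos [0.5703 0.111  0.1928] yaw 1.84 | rz -0.000 dx -0.1524 dy -0.1510 dz 0.0428
```

View pics/c3.png

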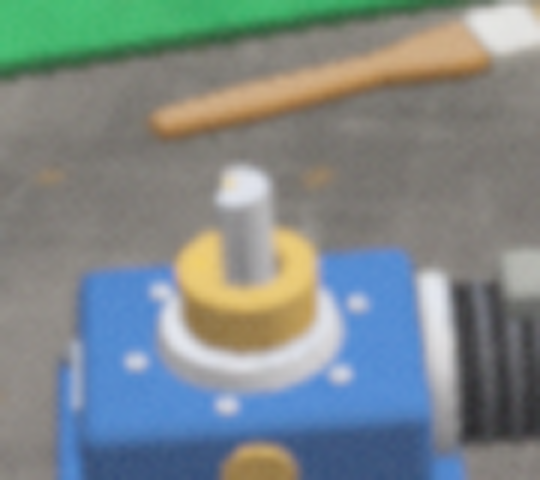

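>>> send_path([
  {"xyz":[-1.2,-1.2,0],"aperture":0.07},
  {"xyz":[-2.4,-2.4,0],"aperture":0.07},
  {"xyz":[-3.6,-3.6,0],"aperture":0.07},
  {"xyz":[-4.8,-4.8,0],"aperture":0.07},
  {"xyz":[-6,-6,0],"aperture":0.07},
])

```text
time_s: 9.95
position: [0.46, -0.0748, 0.1826]
eef_rot: [-3.139, -0.001, 1.84]
force: [1.4, -0.6, 0.5]
finger_gap: 0.0698
grip_force: 0.0
```

>>> send_path([
  {"xyz":[0,0,2],"aperture":0.07},
  {"xyz":[0,0,4],"aperture":0.07},
  {"xyz":[0,0,4.8],"aperture":0.07},
  {"xyz":[0,0,4.8],"aperture":0.07},
])

```text
time_s: 10.35
position: [0.4574, -0.0728, 0.0588]
eef_rot: [-3.132, -0.006, 1.839]
force: [-0.5, -0.1, 0.4]
finger_gap: 0.0698
grip_force: 0.0
```

```bash
python3 -c "
from h import *
goal(.4654,-.0765,.0135,1.84)"
```

```text
t 10.35 pos [ 0.4574 -0.0728  0.0588] yaw 1.839 | rz -0.001 dx -0.0057 dy 0.0068 dz 0.0453
```

>>> send_path([
  {"xyz":[-0.16,0.2,0.8],"aperture":0.07},
  {"xyz":[-0.16,0.2,0.8],"aperture":0.07},
  {"xyz":[-0.16,0.2,0.8],"aperture":0.07},
])

```text
time_s: 10.65
position: [0.4681, -0.0763, 0.0453]
eef_rot: [3.141, 0.0, 1.84]
force: [-0.2, 0.0, -0.0]
finger_gap: 0.0698
grip_force: 0.0
```

```bash
python3 -c "
from h import *
goal(.4654,-.0765,.0135,1.84)"
```

```text
t 10.65 pos [ 0.4681 -0.0763  0.0453] yaw 1.84 | rz 0.000 dx 0.0005 dy -0.0027 dz 0.0318
```

>>> send_path([
  {"xyz":[0.02,-0.108,0.6],"aperture":0.07},
  {"xyz":[0.02,-0.108,1.2],"aperture":0.07},
  {"xyz":[0.02,-0.108,1.2],"aperture":0.07},
  {"xyz":[0.02,-0.108,1.2],"aperture":0.02},
  {"xyz":[0.02,-0.108,1.2],"aperture":0.02},
], clamp_n=8)

```text
time_s: 11.15
position: [0.4662, -0.0768, 0.0161]
eef_rot: [3.139, 0.001, 1.84]
force: [-0.5, -0.5, 1.0]
finger_gap: 0.0574
grip_force: 0.0
```

>>> send_path([
  {"aperture":0.02},
  {"aperture":0.02},
  {"aperture":0.02},
])

```text
time_s: 11.45
position: [0.4655, -0.0767, 0.015]
eef_rot: [3.141, 0.0, 1.84]
force: [0.9, 0.8, 1.5]
finger_gap: 0.0356
grip_force: 8.0
```

```bash
python3 -c "
from h import *
goal(.4654,-.0765,.0135,.27)"
```

```text
t 11.45 pos [ 0.4655 -0.0767  0.015 ] yaw 1.84 | rz 1.570 dx 0.0002 dy -0.0000 dz 0.0015
```

Hub held (gap 35.6 mm). Open, turn 90°, grip again, lift.

>>> send_path([
  {"aperture":0.07},
  {"aperture":0.07},
  {"r":[0,0,0.15],"aperture":0.07},
  {"r":[0,0,0.3],"aperture":0.07},
  {"r":[0,0,0.45],"aperture":0.07},
], clamp_n=10)

```text
time_s: 11.95
position: [0.4649, -0.0766, 0.0143]
eef_rot: [-3.141, -0.0, 1.384]
force: [0.1, -0.1, -0.1]
finger_gap: 0.0693
grip_force: 0.0
```

>>> send_path([
  {"r":[0,0,0.15],"aperture":0.07},
  {"r":[0,0,0.3],"aperture":0.07},
  {"r":[0,0,0.45],"aperture":0.07},
  {"r":[0,0,0.6],"aperture":0.07},
  {"r":[0,0,0.75],"aperture":0.07},
])

```text
time_s: 12.45
position: [0.4649, -0.0766, 0.0143]
eef_rot: [-3.141, 0.0, 0.634]
force: [0.2, 0.0, 0.3]
finger_gap: 0.0699
grip_force: 0.0
```

>>> send_path([
  {"r":[0,0,0.15],"aperture":0.07},
  {"r":[0,0,0.3],"aperture":0.07},
  {"r":[0,0,0.37],"xyz":[0,0,0.04],"aperture":0.07},
  {"r":[0,0,0.37],"xyz":[0,0,0.04],"aperture":0.02},
  {"r":[0,0,0.37],"xyz":[0,0,0.04],"aperture":0.02},
])

```text
time_s: 12.95
position: [0.4649, -0.0765, 0.0133]
eef_rot: [-3.141, 0.0, 0.271]
force: [0.1, -0.0, -0.4]
finger_gap: 0.0574
grip_force: 0.0
```

>>> send_path([
  {"aperture":0.02},
  {"aperture":0.02},
  {"aperture":0.02},
])

```text
time_s: 13.25
position: [0.465, -0.0765, 0.0135]
eef_rot: [-3.141, -0.0, 0.27]
force: [-0.5, 0.1, 0.8]
finger_gap: 0.0357
grip_force: 10.0
```

```bash
python3 -c "
from h import *
goal(.5663,.1107,.165,.396)
cv2.imwrite('pics/top3.png',manip.get_image('top'))"
```

```text
t 13.25 pos [ 0.465  -0.0765  0.0135] yaw 0.27 | rz -0.126 dx 0.1475 dy -0.1533 dz -0.1515
```

>>> send_path([
  {"aperture":0.02},
  {"xyz":[0,0,-2],"aperture":0.02},
  {"xyz":[0,0,-4],"aperture":0.02},
  {"xyz":[0,0,-6],"aperture":0.02},
  {"xyz":[0,0,-6],"aperture":0.02},
], clamp_n=25)

```text
time_s: 13.8
position: [0.4695, -0.0779, 0.1719]
eef_rot: [3.133, -0.014, 0.27]
force: [0.5, -0.3, -1.4]
finger_gap: 0.0353
grip_force: 25.0
```

>>> send_path([
  {"r":[0,0,-0.03],"xyz":[1.2,-1.24,0],"aperture":0.02},
  {"r":[0,0,-0.06],"xyz":[2.4,-2.48,0],"aperture":0.02},
  {"r":[0,0,-0.09],"xyz":[3.6,-3.72,0],"aperture":0.02},
  {"r":[0,0,-0.126],"xyz":[4.8,-4.96,0],"aperture":0.02},
  {"r":[0,0,-0.126],"xyz":[5.9,-6.132,0],"aperture":0.02},
])

```text
time_s: 14.3
position: [0.5663, 0.1121, 0.1614]
eef_rot: [-3.141, 0.003, 0.397]
force: [0.3, -0.8, -2.3]
finger_gap: 0.0354
grip_force: 25.0
```

>>> send_path([
  {"aperture":0.02},
  {"aperture":0.02},
  {"aperture":0.02},
])

```text
time_s: 14.6
position: [0.5656, 0.1095, 0.1624]
eef_rot: [-3.142, 0.002, 0.395]
force: [1.3, 0.3, -1.6]
finger_gap: 0.0355
grip_force: 25.0
```

```bash
python3 - <<'E'
from h import *
goal(.5663,.1107,.135,.396)
s=manip.get_image("side")
x,y=240,150
cv2.imwrite("pics/c4.png",cv2.resize(s[y:y+95,x:x+90],None,fx=6,fy=6,interpolation=2))
E
```

```text
t 14.6 pos [0.5656 0.1095 0.1624] yaw 0.395 | rz -0.001 dx 0.0011 dy -0.0008 dz 0.0274
```

View pics/c4.png

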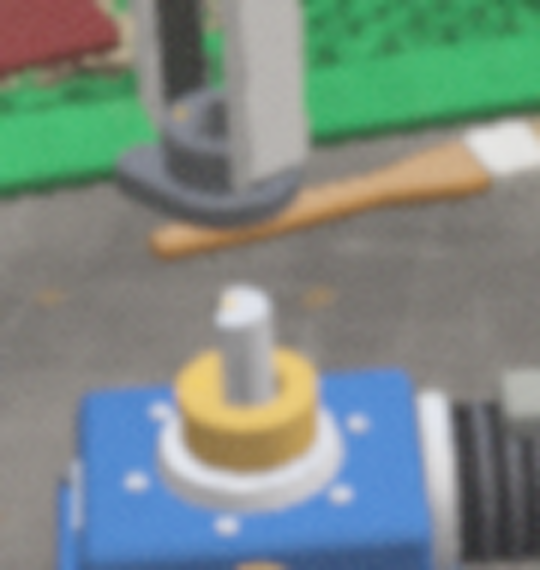

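>>> send_path([
  {"xyz":[0.04,-0.032,0.48],"aperture":0.02},
  {"xyz":[0.04,-0.032,0.96],"aperture":0.02},
  {"xyz":[0.04,-0.032,1.36],"aperture":0.02},
  {"xyz":[0.04,-0.032,1.36],"aperture":0.02},
  {"xyz":[0.04,-0.032,1.36],"aperture":0.02},
])

```text
time_s: 15.15
position: [0.5665, 0.1114, 0.1287]
eef_rot: [-3.141, 0.001, 0.396]
force: [-0.8, -0.4, -2.5]
finger_gap: 0.0353
grip_force: 25.0
```

```bash
python3 -c "
from h import *
goal(.5663,.1107,.1115,.396);o=manip.observe();print(o['force'],o['ft_torque'])"
```

```text
t 15.15 pos [0.5665 0.1114 0.1287] yaw 0.396 | rz -0.000 dx -0.0005 dy 0.0005 dz 0.0172
[-0.7521 -0.4108 -2.4642] [-0.0521  0.1386 -0.0429]
```

>>> send_path([
  {"xyz":[-0.016,0.02,0.16],"aperture":0.02},
  {"xyz":[-0.016,0.02,0.24],"aperture":0.02},
  {"xyz":[-0.016,0.02,0.32],"aperture":0.02},
  {"xyz":[-0.016,0.02,0.4],"aperture":0.02},
  {"xyz":[-0.016,0.02,0.4],"aperture":0.02},
])

```text
time_s: 15.65
position: [0.5665, 0.111, 0.1191]
eef_rot: [-3.141, 0.001, 0.396]
force: [-0.4, 0.0, -3.0]
finger_gap: 0.0356
grip_force: 25.0
```

>>> send_path([
  {"xyz":[0,0,0.08],"aperture":0.02},
  {"xyz":[0,0,0.16],"aperture":0.02},
  {"xyz":[0,0,0.2],"aperture":0.02},
  {"xyz":[0,0,0.2],"aperture":0.02},
])

```text
time_s: 16.05
position: [0.5665, 0.111, 0.1141]
eef_rot: [-3.141, 0.001, 0.396]
force: [-1.2, -0.3, -2.4]
finger_gap: 0.0352
grip_force: 25.0
```

```bash
python3 -c "
from h import *
goal(.5663,.1107,.1,.396);o=manip.observe();print(o['force'],o['ft_torque'])"
```

```text
t 16.05 pos [0.5665 0.111  0.1141] yaw 0.396 | rz -0.000 dx -0.0003 dy 0.0002 dz 0.0141
[-1.1529 -0.2891 -2.4486] [0.039  0.3142 0.0164]
```

>>> send_path([
  {"xyz":[-0.012,0.008,0.08],"aperture":0.02},
  {"xyz":[-0.012,0.008,0.16],"aperture":0.02},
  {"xyz":[-0.012,0.008,0.24],"aperture":0.02},
  {"xyz":[-0.012,0.008,0.24],"aperture":0.02},
])

```text
time_s: 16.45
position: [0.5663, 0.1107, 0.108]
eef_rot: [-3.141, 0.001, 0.396]
force: [-1.9, 0.6, -1.4]
finger_gap: 0.0351
grip_force: 25.0
```

```bash
python3 -c "
from h import *
goal(.5663,.1107,.1,.396);o=manip.observe();print(o['force'],o['ft_torque'])"
```

```text
t 16.45 pos [0.5663 0.1107 0.108 ] yaw 0.396 | rz -0.000 dx -0.0000 dy -0.0000 dz 0.0080
[-1.8709  0.5593 -1.3926] [0.0862 0.4257 0.0065]
```

>>> send_path([
  {"xyz":[-0.02,-0.016,0],"aperture":0.02},
  {"xyz":[-0.02,-0.016,0.16],"aperture":0.02},
  {"xyz":[-0.02,-0.016,0.32],"aperture":0.02},
  {"xyz":[-0.02,-0.016,0.32],"aperture":0.02},
])

```text
time_s: 16.85
position: [0.5658, 0.1106, 0.0996]
eef_rot: [3.141, 0.001, 0.396]
force: [0.1, -0.2, -2.0]
finger_gap: 0.0355
grip_force: 25.0
```

```bash
python3 -c "
from h import *
goal(.5663,.1107,.0915,.396);o=manip.observe();print(o['force'],o['ft_torque'])
s=manip.get_image('side')
x,y=240,150
cv2.imwrite('pics/c5.png',cv2.resize(s[y:y+95,x:x+90],None,fx=6,fy=6,interpolation=2))"
```

```text
t 16.85 pos [0.5658 0.1106 0.0996] yaw 0.396 | rz -0.000 dx 0.0005 dy 0.0001 dz 0.0081
[ 0.0563 -0.2379 -1.9577] [ 0.0013  0.0804 -0.0084]
```

View pics/c5.png

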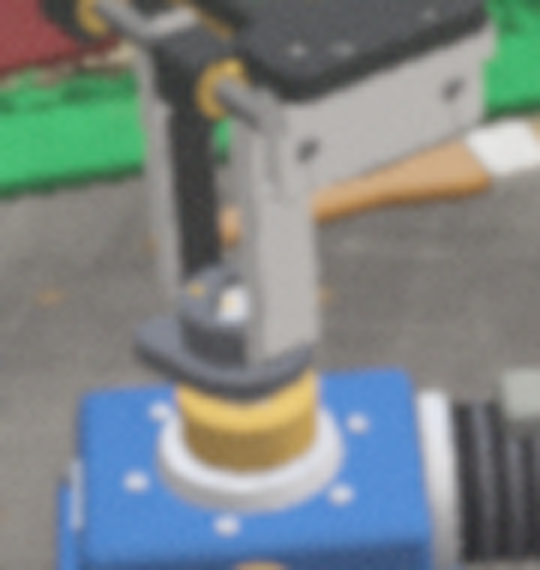

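Cam is on the shaft (its end shows in the hub bore near crop pixel (232,300)), about 8 mm above the spacer. Lower, release, retreat.

>>> send_path([
  {"xyz":[0,0,0.12],"aperture":0.02},
  {"xyz":[0,0,0.2],"aperture":0.02},
  {"xyz":[0,0,0.26],"aperture":0.02},
  {"xyz":[0,0,0.26],"aperture":0.02},
  {"xyz":[0,0,0.26],"aperture":0.02},
])

```text
time_s: 17.4
position: [0.5661, 0.1108, 0.094]
eef_rot: [3.142, -0.0, 0.396]
force: [0.5, -0.2, -2.0]
finger_gap: 0.0354
grip_force: 25.0
```

>>> send_path([
  {"aperture":0.06},
  {"aperture":0.06},
  {"aperture":0.06},
])

```text
time_s: 17.7
position: [0.5664, 0.1109, 0.0946]
eef_rot: [3.141, -0.001, 0.396]
force: [0.1, 0.3, 0.6]
finger_gap: 0.0557
grip_force: 0.0
```

>>> send_path([
  {"xyz":[0,0,-1.2],"aperture":0.06},
  {"xyz":[0,0,-2.8],"aperture":0.06},
  {"xyz":[0,0,-4.8],"aperture":0.06},
  {"xyz":[0,0,-5.6],"aperture":0.06},
  {"xyz":[0,0,-5.6],"aperture":0.06},
])

```text
time_s: 18.2
position: [0.5681, 0.1111, 0.2395]
eef_rot: [3.139, -0.01, 0.396]
force: [0.2, 0.2, 0.1]
finger_gap: 0.0601
grip_force: 0.0
```

```bash
python3 - <<'E'
from h import *
s=manip.get_image("side");t=manip.get_image("top")
x,y=240,160
cv2.imwrite("pics/c6.png",np.hstack([cv2.resize(s[y:y+80,x:x+80],None,fx=6,fy=6,interpolation=2),cv2.resize(s,(0,0),fx=.5,fy=.5)[:240].repeat(2,0)[:480]]))
E
```

```text
(no output)
```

View pics/c6.png

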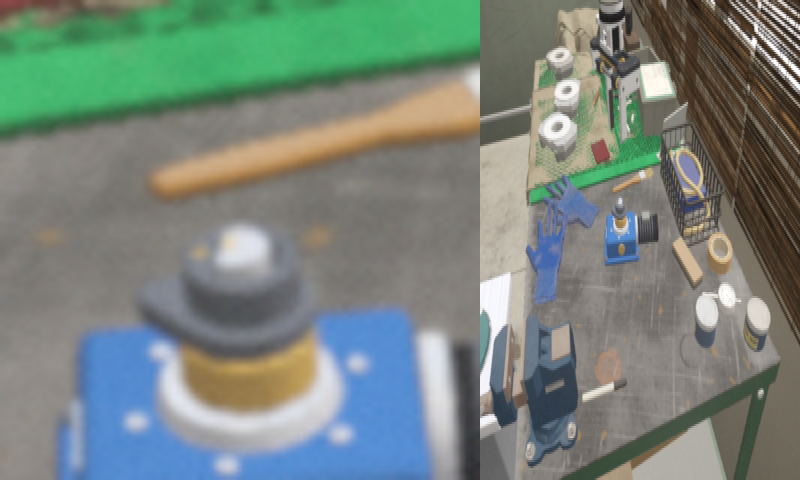

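```bash
python3 - <<'E'
from h import *
c=C["side"];cam=-c["R"].T@c["t"];d=cam[:2]-[.566,.1108];d/=np.linalg.norm(d)
f=np.array([.566,.1108])+.022*d
for z in(.058,.078,.081,.088): print(z,(proj("side",[*f,z])-[240,160])*6)
for z in (.104,.107,): print(z,[(proj("side",[*(np.array([.566,.1108])+k*.018*d),z])-[240,160])*6 for k in(-1,1)])
n=np.array([.566,.1108])+.034*np.array([np.cos(2.75),np.sin(2.75)]);print("nose",[(proj("side",[*n,z])-[240,160])*6 for z in(.078,.088)])
E
```

```text
0.058 [252.1952 414.0417]
0.078 [247.8886 362.1721]
0.081 [247.2325 354.2696]
0.088 [245.691 335.704]
0.104 [array([235.9124, 217.9278]), array([241.4729, 284.8995])]
0.107 [array([235.2421, 209.8551]), array([240.7938, 276.721 ])]
nose [array([136.9524, 313.8303]), array([134.0591, 287.6175])]
```

```bash
python3 - <<'E'
import cv2
from h import *
i=manip.get_image("side")
for u in (275,281,287): print(u,[(v,*i[v,u]) for v in range(194,232)])
E
```

```text
275 [(194, np.uint8(119), np.uint8(124), np.uint8(127)), (195, np.uint8(121), np.uint8(126), np.uint8(129)), (196, np.uint8(124), np.uint8(128), np.uint8(133)), (197, np.uint8(129), np.uint8(130), np.uint8(133)), (198, np.uint8(138), np.uint8(135), np.uint8(134)), (199, np.uint8(142), np.uint8(137), np.uint8(134)), (200, np.uint8(146), np.uint8(139), np.uint8(136)), (201, np.uint8(149), np.uint8(144), np.uint8(143)), (202, np.uint8(157), np.uint8(151), np.uint8(150)), (203, np.uint8(156), np.uint8(149), np.uint8(147)), (204, np.uint8(146), np.uint8(139), np.uint8(137)), (205, np.uint8(140), np.uint8(134), np.uint8(131)), (206, np.uint8(137), np.uint8(130), np.uint8(127)), (207, np.uint8(127), np.uint8(119), np.uint8(116)), (208, np.uint8(103), np.uint8(99), np.uint8(98)), (209, np.uint8(92), np.uint8(89), np.uint8(88)), (210, np.uint8(87), np.uint8(83), np.uint8(82)), (211, np.uint8(82), np.uint8(79), np.uint8(80)), (212, np.uint8(83), np.uint8(79), np.uint8(77)), (213, np.uint8(100), np.uint8(96), np.uint8(92)), (214, np.uint8(120), np.uint8(113), np.uint8(109)), (215, np.uint8(131)
[... 4072 characters left out ...]
np.uint8(131), np.uint8(147)), (219, np.uint8(102), np.uint8(155), np.uint8(181)), (220, np.uint8(96), np.uint8(162), np.uint8(192)), (221, np.uint8(87), np.uint8(151), np.uint8(181)), (222, np.uint8(79), np.uint8(140), np.uint8(172)), (223, np.uint8(84), np.uint8(141), np.uint8(173)), (224, np.uint8(83), np.uint8(144), np.uint8(174)), (225, np.uint8(84), np.uint8(141), np.uint8(173)), (226, np.uint8(114), np.uint8(154), np.uint8(180)), (227, np.uint8(169), np.uint8(181), np.uint8(193)), (228, np.uint8(214), np.uint8(211), np.uint8(212)), (229, np.uint8(225), np.uint8(218), np.uint8(216)), (230, np.uint8(215), np.uint8(210), np.uint8(209)), (231, np.uint8(200), np.uint8(197), np.uint8(198))]
```

```bash
python3 -c "
from workcell import manip
print(manip.sign_off())"
```

```text
the job is handed in; nothing more can be done
None
```

The spacer is down on the boss and the cam sits on it, hub up, both let go; the last pictures put the cam flush to within about 1 mm, no bystander was handled, and the job was handed in at about 18 s.

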